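Set up the galena exhibit

TASK

Set up the galena exhibit on the dark wooden plinth: lay the malachite slab on the middle of the plinth with its long side along the plinth's, then the white streak tile on the middle of the slab lined up the same way, then stand the galena cube on the middle of the tile. Last of all, pull the hand lens forward out of its spring clips and lay its handle in both notches of the pale wooden cradle, midway along, head towards either end. Set each thing down without dropping it, and leave the quartz crystal and the geode where they stand.

Things in the scene. Friction and masses are not known exactly. Their poses are not given: they have to be found in the camera images.
- slab_c (a point): Centre of the loose malachite slab: a flat green rectangular block, 60 (its x) x 90 (its y) x 18 mm high, about 0.36 kg, lying flat on the table. Axes: y along its long side, z up. Point is half-way up.
- tile_c (a point): Centre of the loose streak tile: a thin flat white ceramic rectangle, 50 (its x) x 70 (its y) x 8 mm high, about 65 g, lying flat on the table. Axes: y along its long side, z up. Point is half-way up.
- cube_c (a point): Centre of the loose galena cube: a silvery-grey cube, 30 mm each way, about 0.2 kg, standing on the table. Axes along its edges.
- lens_c (a point): Middle of the hand lens's handle, on its axis. Handle: steel round bar, 14 mm diameter, along the lens's y from -55 to +58 mm; beyond its +y end a round lens head 56 mm across, 8 mm thick, centred at y = +84 mm. About 0.11 kg. At the start it is held level in the two clips of the lens stand, 70 mm above the table.
- lens_clip (a point): Fixed wooden lens stand, base 70 x 115 x 12 mm high, two posts to 86 mm, 84 mm apart along its y, each with a 12 mm wide sprung steel C clip. Point: on the held handle's axis midway between clips, 70 mm up. Clips open to the stand's -x (roughly to the robot): pulled level that way with about 6 N the bar is free after 15 mm; other ways blocked. 70 mm of bar between clips is clear all round.
- plinth_top (a point): Centre of the top face of the fixed dark wooden plinth: a rectangular block 100 (its x) x 130 (its y) mm, 25 mm high, with nothing on it. y along its long side, z up.
- cradle_seat (a point): Fixed pale wooden lens cradle: base 60 (x) x 110 (y) x 10 mm high, two ribs 84 mm apart along its y, 10 mm thick, 52 mm high, each with a right-angled V notch open upwards, 36 mm wide at the top. Point: midway between the notches where the handle's axis comes to rest, 42 mm above the table; y along the resting handle. 74 mm is clear between the ribs.
- quartz_c (a point): Bystander, loose: a clear-white pointed quartz crystal on a stony foot about 52 x 42 mm, 62 mm tall; the point is 30 mm up. Leave it where it stands.
- geode_c (a point): Bystander, loose: a round brown geode with a violet top, 66 mm across, about 37 mm tall; the point is 17 mm up. Leave it where it stands.
Mind the look-alikes: they are no part of the job. What is shaped like the part that bears slab_c but purple is not meant.

How it is judged (in metres and radians):
On the way, in this order (a step that is already met when the one before it is completed fails the run):
1. The malachite slab lies on the plinth, released and still (horizontal distance between slab_c and plinth_top below 0.012 m and z of slab_c in the frame of plinth_top between 0.005 and 0.013 m and angle between the y axis of slab_c and the y axis of plinth_top, either way round below 0.21 rad and angle between slab_c's own z axis and vertical below 0.1 rad and linear speed of slab below 0.02 m/s and angular speed of slab below 0.3 rad/s and contact force between the fingers and slab below 0.05 N), for 0.2 s.
2. The streak tile lies on the slab, released and still (horizontal distance between tile_c and slab_c below 0.01 m and z of tile_c in the frame of slab_c between 0.009 and 0.017 m and angle between the y axis of tile_c and the y axis of slab_c, either way round below 0.21 rad and angle between tile_c's own z axis and vertical below 0.1 rad and linear speed of tile below 0.02 m/s and angular speed of tile below 0.3 rad/s and contact force between the fingers and tile below 0.05 N), for 0.2 s.
3. The galena cube stands on the tile, released and still (horizontal distance between cube_c and tile_c below 0.01 m and z of cube_c in the frame of tile_c between 0.015 and 0.023 m and linear speed of cube below 0.02 m/s and angular speed of cube below 0.3 rad/s and contact force between the fingers and cube below 0.05 N), for 0.2 s.
4. The lens lies in both notches of the cradle, released and still (horizontal distance between lens_c and cradle_seat below 0.014 m and z of lens_c in the frame of cradle_seat between -0.004 and 0.004 m and angle between the y axis of lens_c and the y axis of cradle_seat, either way round below 0.12 rad and linear speed of lens below 0.02 m/s and angular speed of lens below 0.3 rad/s and contact force between the fingers and lens below 0.05 N), for 0.2 s.
At the end, for the whole second after the job is handed in: Slab flat on the plinth within 12 mm of its middle, tile flat on the slab and cube on the tile within 10 mm of their middles, slab and tile turned under 12 degrees from what is below; lens handle in both cradle notches, within 14 mm of midway and 7 degrees; all released and at rest (all of step 1 and all of step 2 and all of step 3 and all of step 4); the robot touches nothing.
It fails at once if the quartz crystal is shifted (distance of quartz_c from where it was at the start of the episode above 0.015 m).
It fails at once if the geode is shifted (distance of geode_c from where it was at the start of the episode above 0.015 m).
It fails at once if a thing is dropped (falls free faster than 0.6 m/s, about 20 mm) ((linear speed of slab above 0.6 m/s and contact force between the fingers and slab below 0.05 N) or (linear speed of tile above 0.6 m/s and contact force between the fingers and tile below 0.05 N) or (linear speed of cube above 0.6 m/s and contact force between the fingers and cube below 0.05 N) or (linear speed of lens above 0.6 m/s and contact force between the fingers and lens below 0.05 N)).
It also fails if it takes over 115 s, if anything falls off the work surface, if the arm or the gripper's body presses on something with over 40 N, if the wrist force passes 120 N, or if a joint passes its speed limit or range.

ROBOT

A 6-joint arm with a two-finger parallel gripper is mounted at the origin on the work surface. World frame = base frame: x ahead of the robot, y to its left, z up, the work surface at z = 0. Lengths are in mm, angles in rad, forces in N, time in s.
With the tool pointing down it reaches from about 400 to 925 mm from the base axis. Payload 12.5 kg.
Tool frame: the origin (TCP) lies between the finger pads; the fingertips stand 11 mm ahead of it and the grasp point (between the pads) lies 8 mm behind it (env.tip_extent is the distance from the TCP to the fingertips, in mm); x points along the fingers, z is the direction in which the jaws open and shut, and the axes are right-handed (so a half turn about x gives the same grasp; the last joint's range is limited). The gripper opens to 95 mm and grips with 3 to 60 N. Pads are 20 mm wide; open, the fingers measure 119 mm over their backs; the gripper's body (75 mm by 180 mm) begins 59 mm behind the grasp point.
Start: joints at [1.156, 0.491, 1.559, -0, 1.092, -0.106], TCP at [189.93, 595.46, 225.661] pointing down, gripper open.
Joint ranges: [-3.1, 3.1], [-0.84, 2.19], [0.05, 2.79], [-1.13, 4.28], [0.06, 2.93], [-2.69, 2.69]. Speed limits (rad/s): [2.22, 2.22, 2.79, 3.14, 3.14, 3.14].

INTERFACE

Orientations are given as [roll, pitch, yaw] about the fixed x, y, z axes, in that order (R = Rz(yaw) Ry(pitch) Rx(roll)).
In Python, from cell import status, imaging, env gives the robot as it stands. The module is installed in compiled form; this text tells all that it offers.
- The arm moves only by the tool apply_moves, never from a script. Its argument "increments" is a list of rows, each a list of 5 numbers: the closure, from 0 (fully open) to 1 (shut), then the shift along the tool's x, y, z in mm, then the turn about the tool's x in degrees. A call has 1 to 10 rows; each row shifts and turns the commanded pose from where the row before left it, along the tool's axes as they then stand; what a row does not reach is not made up. A row lasts 1/10 s, in which the tool goes at most 50 mm and 8.59 degrees, less where a joint would pass 70% of its speed; a pose out of reach is approached as far as the arm can. A call with a gripper value outside its range is refused whole. The fingers move at their own pace and stop on an object; the grip force is fixed at half the most. Time passes only in rows, so rows that do not move let the fingers close. It gives the time, the measured TCP pose, the force and the opening at its end, in the units of the state.
- status.state(): the state, without advancing time (a new reading comes with each control period).
- imaging.read_camera(name): name is "scene" or "top" or "wrist"; returns a dict with "pixels" (420x560x3 uint8, red, green, blue), "fovy" (degrees; the focal length in pixels is half the picture's height over the tangent of half this angle, whatever the lens; pixels are square), "cx", "cy" (the principal point, pixels), "R" (3x3) and "t" (3): a world point X has camera coordinates R X + t. Camera axes: x right, y down, z forward; pixel columns grow to the right and rows downward; lengths in mm; the calibration is good to about 2 mm. A picture is of the moment at which its call begins. There is no depth.
- env.job_done(): hands the job in, once; it reports no verdict.
The state is a dict: "t": time; "joints": joint angles; "qvel": joint speeds; "tau": joint torques, N m; "eef_pos": TCP position; "tcp_rot": TCP orientation; "ft_force": force on the tool from outside, world axes, zero at the start; "moment": the same for the moment, N m; "opening": opening from 0.0 (shut) to 1.0 (fully open).
Only numpy, scipy, OpenCV 4.12 (cv2) and the standard library are available. Lean on these libraries where they do the work, as an engineer would, in place of code of your own. Each camera call takes 0.05 s, during which the arm holds its last target. There are 200 camera calls.

## Working session

There is one attempt and no reset: what is moved stays moved. The work goes in short steps, Python scripts to look and compute and a tool call to move; the robot and the scene stay as the last step left them, time stands still between calls to the robot, and variables do not carry over. Pictures are saved under pics/ and viewed, about 12 in all and at most 16, crops included, and the job is handed in when it is done.

Besides the shell and the picture viewer there is one more tool, called after "Emit:" by a JSON object that holds its "api" and its "payload", one argument or row to a line. apply_moves: Moves the arm, as the interface text tells. Its arguments: {"type":"object","properties":{"increments":{"type":"array"}},"required":["increments"]}

```bash
mkdir -p pics
cat > h.py <<'E'
import numpy as np, cv2
from cell import status, imaging, env
def shot(name,fn=None):
    c=imaging.read_camera(name)
    if fn: cv2.imwrite('pics/'+fn,c['pixels'][:,:,::-1])
    return c
def ray(c,u,v,z):
    f=210/np.tan(np.radians(c['fovy'])/2);R=np.array(c['R']);t=np.array(c['t']).ravel()
    d=R.T@np.array([(u-c['cx'])/f,(v-c['cy'])/f,1]);o=-R.T@t
    return o+d*(z-o[2])/d[2]
def proj(c,X):
    f=210/np.tan(np.radians(c['fovy'])/2);p=np.array(c['R'])@np.array(X)+np.array(c['t']).ravel()
    return f*p[0]/p[2]+c['cx'],f*p[1]/p[2]+c['cy']
E
python3 - <<'E'
from h import *
s=status.state();print(s)
for n in ('top','scene'):
    c=shot(n,n+'0.png');print(n,c['fovy'],c['cx'],c['cy'],np.round(c['R'],3).tolist(),np.round(c['t'],1))
E
```

```text
{'t': 0.0, 'joints': array([ 1.15640732e+00,  4.91525474e-01,  1.55945082e+00,  1.14267732e-05,
        1.09170634e+00, -1.05668645e-01]), 'qvel': array([ 1.20140651e-03,  1.17096451e-03, -7.43495989e-04,  1.38229298e-03,
       -1.52822128e-03, -5.11916595e-05]), 'tau': array([ 9.04128992e-04, -6.12650156e+01, -2.58186346e+01,  6.92886324e-02,
        4.82448132e-02, -1.12094701e-04]), 'eef_pos': array([189.82145113, 595.2304928 , 225.0824484 ]), 'tcp_rot': array([ 3.02662635,  1.5697063 , -1.99448826]), 'ft_force': array([-0.5110904 ,  1.09272064,  0.21672148]), 'moment': array([-0.00108421, -0.01977198,  0.02399859]), 'opening': 0.9987386308374595}
top 56.92614526263012 280.0726304105691 205.01749102855243 [[0.024, -0.999, 0.023], [-0.992, -0.026, -0.125], [0.125, -0.02, -0.992]] [  -3.4  475.8 1022.2]
scene 55.59175761977052 282.5193332601833 207.09547095759112 [[0.086, 0.996, -0.007], [0.541, -0.053, -0.839], [-0.836, 0.068, -0.544]] [ -68.6 -174.  1226. ]
```

View pics/top0.png

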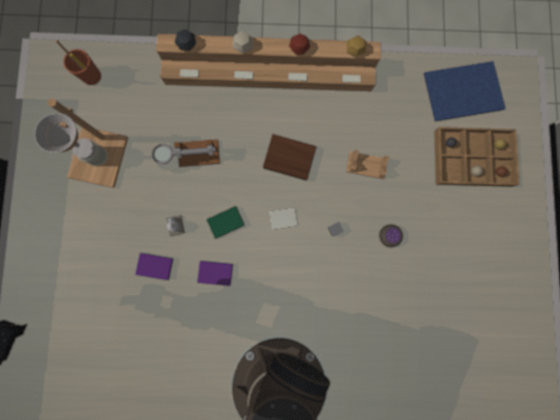

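View pics/scene0.png

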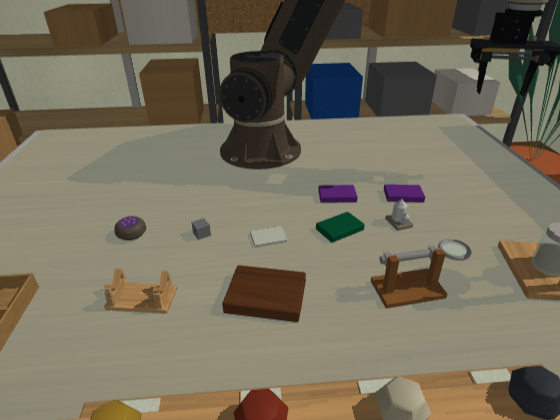

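The top view shows the plinth at (290,157), slab (226,222), tile (283,218), cube (336,229), lens stand (198,152), cradle (367,165), geode (391,236) and quartz (176,225). The scene view agrees. Next I'll segment them.

```bash
cat > seg.py <<'E'
from h import *
def blob(c,mask,box,z,name):
    x0,y0,x1,y1=box
    m=np.zeros(mask.shape,np.uint8);m[y0:y1,x0:x1]=mask[y0:y1,x0:x1]
    n,l,st,_=cv2.connectedComponentsWithStats(m)
    if n<2: print(name,'none');return
    k=1+st[1:,4].argmax();pts=np.argwhere(l==k)[:,::-1]
    W=np.array([ray(c,u,v,z)[:2] for u,v in pts],np.float32)
    r=cv2.minAreaRect(W);b=cv2.boxPoints(r)
    e=[b[1]-b[0],b[2]-b[1]];L=max(e,key=np.linalg.norm)
    print(name,'ctr',np.round(r[0],1),'mean',W.mean(0).round(1),'size',np.round(r[1],1),'long ang',round(np.degrees(np.arctan2(L[1],L[0])),1),'px',len(pts))
    return r
E
python3 - <<'E'
from seg import *
c=shot('top');im=c['pixels'];h=cv2.cvtColor(im,cv2.COLOR_RGB2HSV)
H,S,V=[h[:,:,i].astype(int) for i in range(3)]
blob(c,(H>50)&(H<95)&(S>120),(200,200,250,245),18,'slab')
blob(c,(S<40)&(V>165),(262,200,305,235),8,'tile')
blob(c,(S<50)&(V<150),(322,218,350,240),30,'cube')
blob(c,(H<20)&(S>110)&(V<120),(255,125,325,188),25,'plinth')
blob(c,(H<25)&(S>85)&(V>120),(340,145,392,185),10,'cradle')
blob(c,(H<20)&(S>110)&(V<130),(170,135,225,170),12,'stand')
for u,v in((283,218),(226,222),(336,229)):print(h[v,u])
cv2.imwrite('pics/crop0.png',cv2.resize(im[125:250,145:405,::-1],None,fx=3,fy=3,interpolation=cv2.INTER_CUBIC))
E
```

```text
slab ctr [427.2 156.9] mean [427.  156.9] size [51.2 80.4] long ang -63.6 px 558
tile none
cube ctr [ 415.8 -142.9] mean [ 415.8 -142.8] size [56.8 74.3] long ang -88.6 px 616
plinth ctr [612.1 -13.6] mean [612.  -13.5] size [121.   94.4] long ang 75.5 px 1445
cradle ctr [ 599.3 -248.7] mean [ 595.9 -253.7] size [78.1 64. ] long ang 81.1 px 417
stand ctr [619.1 245.1] mean [617.1 239.9] size [ 64.8 117.1] long ang -83.7 px 538
[ 27  16 157]
[ 77 147  71]
[150   3  97]
```

View pics/crop0.png

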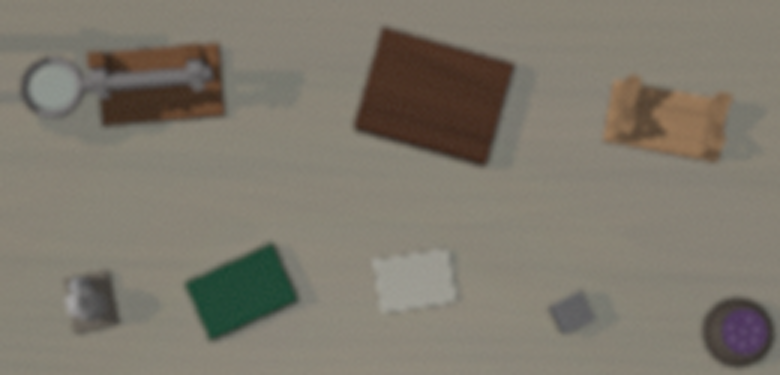

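The crop confirms all the parts. The slab is the green one, and the tile has a scalloped or broken-looking edge. I'll write a helper that turns a target into tool-axis distances.

```bash
cat >> h.py <<'E'
from scipy.spatial.transform import Rotation as Ro
def to(xyz,jaw=None):
    """distances in present tool axes to a TCP target, then turn (deg about tool x) to bring jaw axis to angle jaw (mod 180)"""
    s=status.state();R=Ro.from_euler('xyz',s['tcp_rot']).as_matrix()
    d=R.T@(np.array(xyz)-s['eef_pos'])
    a=np.degrees(np.arctan2(R[1,2],R[0,2]))
    print('t',round(s['t'],2),'pos',s['eef_pos'].round(1),'jaw',round(a,1),'F',s['ft_force'].round(1),'op',round(s['opening'],3),'j6',round(s['joints'][5],2))
    print('tool shift',d.round(1),'turn',None if jaw is None else round(-((jaw-a+90)%180-90),1))
E
python3 - <<'E'
from h import *
to((427,157,225),26.4)
s=status.state();print(Ro.from_euler('xyz',s['tcp_rot']).as_matrix().round(3))
c=shot('wrist');R=np.array(c['R']);print(R.round(3),-R.T@np.array(c['t']).ravel(),c['fovy'])
E
```

```text
t 0.15 pos [189.9 595.3 225.2] jaw 72.3 F [-0.3  0.3  0.5] op 0.997 j6 -0.11
tool shift [   0.5 -359.1 -345.5] turn 45.9
[[-0.    -0.953  0.304]
 [-0.001  0.304  0.953]
 [-1.     0.    -0.001]]
[[ 0.304  0.953 -0.   ]
 [ 0.914 -0.292  0.283]
 [ 0.269 -0.086 -0.959]] [113.57099739 620.86043706 385.51250838] 65.76114893555608
```

Emit:
{"api": "apply_moves", "payload": {
  "increments": [
    [0,0,-35.5,-34.5,0],
    [0,0,-36,-34.5,0],
    [0,0,-36,-34.5,0],
    [0,0,-36,-34.5,0],
    [0,0,-36,-34.5,0],
    [0,0,-36,-34.5,0],
    [0,0,-36,-34.5,0],
    [0,0,-36,-34.5,0],
    [0,0,-36,-34.5,0],
    [0,0,-36,-34.5,0]
  ]
}}

```text
t: 1.2
eef_pos: [428.2, 155.6, 225.8]
tcp_rot: [-0.837, 1.57, 0.425]
ft_force: [1.1, 0.1, -0.3]
opening: 0.998
```

Emit:
{"api": "apply_moves", "payload": {
  "increments": [
    [0,0,0,0,7.65],
    [0,0,0,0,7.65],
    [0,0,0,0,7.65],
    [0,0,0,0,7.65],
    [0,0,0,0,7.65],
    [0,0,0,0,7.65],
    [0,0,0,0,0]
  ]
}}

```text
t: 1.9
eef_pos: [427.5, 157.5, 225.6]
tcp_rot: [1.106, 1.571, 1.565]
ft_force: [0.8, 0.1, 0.5]
opening: 1.003
```

Run:
```python
from seg import *
to((427,157,225),26.4)
c=shot('wrist','w1.png');im=c['pixels'];h=cv2.cvtColor(im,cv2.COLOR_RGB2HSV)
H,S,V=[h[:,:,i].astype(int) for i in range(3)]
blob(c,(H>50)&(H<95)&(S>100),(0,0,560,420),18,'slab')
```

```text
t 1.9 pos [427.5 157.5 225.6] jaw 26.3 F [0.8 0.1 0.5] op 1.003 j6 -0.25
tool shift [ 0.6 -0.2 -0.7] turn -0.1
slab ctr [427.6 160. ] mean [427.1 161.4] size [58.  88.3] long ang -63.7 px 3813
```

View pics/w1.png

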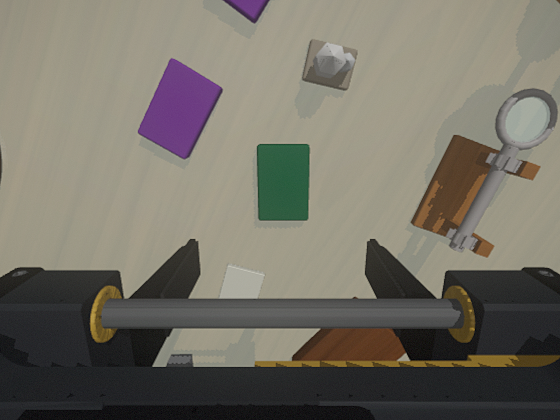

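The wrist view shows the green slab centred at (283,182) and squared to the jaws, with the quartz clear. I'll pick it up.

Emit:
{"api": "apply_moves", "payload": {
  "increments": [
    [0,30,2.2,1.1,0],
    [0,45,0,0,0],
    [0,45,0,0,0],
    [0,40,0,0,0],
    [0,25,0,0,0],
    [0,15,0,0,0],
    [0,8,0,0,0],
    [0,4.5,0,0,0],
    [0,0,0,0,0],
    [1,0,0,0,0]
  ]
}}

```text
t: 2.95
eef_pos: [427.9, 160.1, 13.8]
tcp_rot: [-0.186, 1.57, 0.275]
ft_force: [0.8, 0.3, 0.7]
opening: 0.958
```

Emit:
{"api": "apply_moves", "payload": {
  "increments": [
    [1,0,0,0,0],
    [1,0,0,0,0],
    [1,0,0,0,0],
    [1,0,0,0,0],
    [1,0,0,0,0],
    [1,0,0,0,0]
  ]
}}

```text
t: 3.55
eef_pos: [427.6, 160.0, 13.3]
tcp_rot: [0.184, 1.571, 0.645]
ft_force: [-0.0, -0.2, 5.8]
opening: 0.631
```

Run:
```python
from h import *
to((612,-13.5,180),-14.5)
```

```text
t 3.55 pos [427.6 160.   13.3] jaw 26.4 F [-0.  -0.2  5.8] op 0.631 j6 -0.25
tool shift [-166.7 -237.4   88. ] turn 40.9
```

Emit:
{"api": "apply_moves", "payload": {
  "increments": [
    [1,-10,0,0,0],
    [1,-25,0,0,0],
    [1,-40,0,0,0],
    [1,-40,0,0,0],
    [1,-40,0,0,0],
    [1,-25,0,0,0],
    [1,0,-20,2,0],
    [1,0,-40,4,0],
    [1,0,-40,4,0],
    [1,0,-40,4,0]
  ]
}}

```text
t: 4.55
eef_pos: [502.5, 39.6, 193.6]
tcp_rot: [2.288, 1.57, 2.75]
ft_force: [0.2, 0.8, -3.8]
opening: 0.63
```

Emit:
{"api": "apply_moves", "payload": {
  "increments": [
    [1,0,-40,4,0],
    [1,0,-40,4,0],
    [1,0,-40,5,0],
    [1,0,-40,5,0],
    [1,0,0,0,8.2],
    [1,0,0,0,8.2],
    [1,0,0,0,8.2],
    [1,0,0,0,8.2],
    [1,0,0,0,8.1],
    [1,0,0,0,0]
  ]
}}

```text
t: 5.55
eef_pos: [589.2, -94.3, 193.2]
tcp_rot: [2.988, 1.57, 2.733]
ft_force: [0.5, 0.2, -4.5]
opening: 0.628
```

Run:
```python
from seg import *
to((612,-13.5,80),-14.5)
c=shot('wrist','w2.png');im=c['pixels'];h=cv2.cvtColor(im,cv2.COLOR_RGB2HSV)
H,S,V=[h[:,:,i].astype(int) for i in range(3)]
blob(c,(H<20)&(S>110)&(V<150),(0,0,560,420),25,'plinth')
```

```text
t 5.55 pos [589.2 -94.3 193.2] jaw -14.6 F [ 0.5  0.2 -4.5] op 0.628 j6 -0.01
tool shift [113.2  83.9   1.8] turn -0.1
plinth ctr [615.  -12.5] mean [615.9  -9.2] size [127.9  98.2] long ang 75.6 px 14185
```

View pics/w2.png

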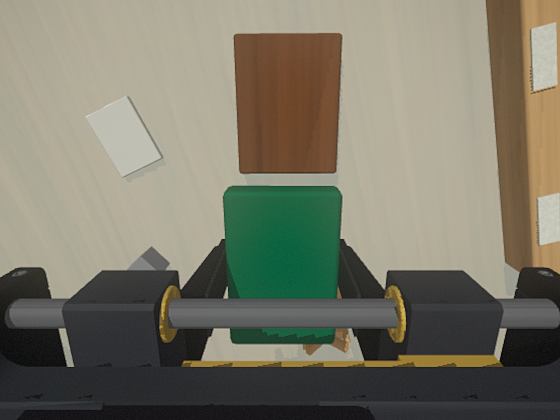

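The plinth is squared to the slab and centred at about (614.5,-12.5). I'll move over it and lower.

Emit:
{"api": "apply_moves", "payload": {
  "increments": [
    [1,0,20,1,0],
    [1,20,35,1.5,0],
    [1,40,30.6,1.4,0],
    [1,40,0,0,0],
    [1,25,0,0,0],
    [1,15,0,0,0],
    [1,8,0,0,0],
    [1,4,0,0,0],
    [1,2,0,0,0],
    [1,0,0,0,0]
  ]
}}

```text
t: 6.6
eef_pos: [615.2, -13.0, 40.2]
tcp_rot: [0.212, 1.57, -0.041]
ft_force: [0.0, 0.7, -4.4]
opening: 0.63
```

Emit:
{"api": "apply_moves", "payload": {
  "increments": [
    [1,1,0,0,0],
    [1,0.7,0,0,0],
    [1,0,0,0,0]
  ]
}}

```text
t: 6.9
eef_pos: [615.1, -12.9, 38.3]
tcp_rot: [0.174, 1.57, -0.079]
ft_force: [0.1, 0.1, 0.5]
opening: 0.623
```

Emit:
{"api": "apply_moves", "payload": {
  "increments": [
    [0.3,0,0,0,0],
    [0.2,0,0,0,0],
    [0,0,0,0,0],
    [0,0,0,0,0],
    [0,0,0,0,0],
    [0,-8,0,0,0],
    [0,-25,0,0,0],
    [0,-45,0,0,0],
    [0,-45,0,0,0],
    [0,-45,0,0,0]
  ]
}}

```text
t: 7.9
eef_pos: [614.5, -12.7, 208.1]
tcp_rot: [0.632, 1.571, 0.379]
ft_force: [1.1, -0.3, -0.2]
opening: 1.0
```

Run:
```python
from seg import *
c=shot('wrist','w3.png');im=c['pixels'];h=cv2.cvtColor(im,cv2.COLOR_RGB2HSV)
H,S,V=[h[:,:,i].astype(int) for i in range(3)]
blob(c,(H<20)&(S>110)&(V<150),(0,0,560,420),25,'plinth')
blob(c,(H>50)&(H<95)&(S>100),(0,0,560,420),43,'slab')
blob(c,(S<30)&(V>175),(0,0,240,300),8,'tile')
c=shot('top');im=c['pixels'];h=cv2.cvtColor(im,cv2.COLOR_RGB2HSV)
H,S,V=[h[:,:,i].astype(int) for i in range(3)]
blob(c,(S<35)&(V>145),(262,200,305,235),8,'tile top')
print(ray(c,283,218,8))
to((464,7,200))
```

```text
plinth ctr [836.1 -22.7] mean [825.7  -0.9] size [291.5  52.5] long ang 90.0 px 6837
slab ctr [614.7 -12.8] mean [615.  -11.3] size [89.1 58.7] long ang 75.5 px 4822
tile ctr [446.1  36.2] mean [446.2  36.2] size [25.1  0.5] long ang 11.0 px 20
tile top none
[442.57861799  -0.80066859   8.        ]
t 8.0 pos [616.8 -13.  212.5] jaw -14.5 F [ 0.6 -0.2  0.8] op 0.999 j6 0.12
tool shift [  10.9  -18.9 -153.1] turn None
```

View pics/w3.png

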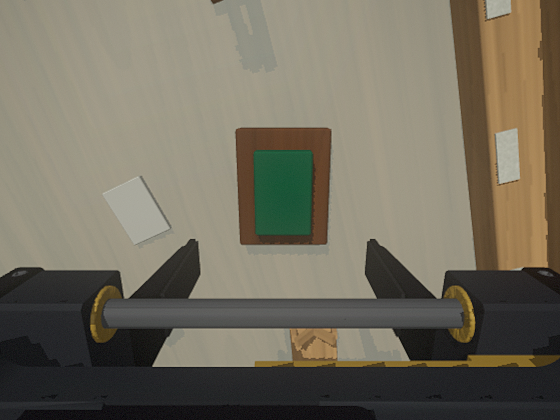

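The slab is centred on the plinth (both squared; slab at 614.7,-12.8). The tile is at the left, around (137,211). I'll go over it.

Emit:
{"api": "apply_moves", "payload": {
  "increments": [
    [0,2,-6,-31.5,0],
    [0,2,-7,-40,0],
    [0,2,-7,-40,0],
    [0,2,-7,-40,0],
    [0,0,-4,-20,0],
    [0,0,0,0,-8.2],
    [0,0,0,0,-8.2],
    [0,0,0,0,-8.2],
    [0,0,0,0,0]
  ]
}}

```text
t: 8.9
eef_pos: [440.8, 0.1, 197.8]
tcp_rot: [0.524, 1.571, 0.703]
ft_force: [-0.3, -0.0, -0.5]
opening: 1.001
```

Run:
```python
from seg import *
c=shot('wrist','w4.png');im=c['pixels'];h=cv2.cvtColor(im,cv2.COLOR_RGB2HSV)
H,S,V=[h[:,:,i].astype(int) for i in range(3)]
for th in (28,34,40): blob(c,((S<th)&(V>140)).astype(np.uint8),(195,100,370,262),8,'tile')
print(h[180,283],h[100,283],h[180,120])
to((443,0,200))
```

```text
tile ctr [442.4   1.4] mean [442.4   2.3] size [50.5 68.9] long ang -79.8 px 2792
tile ctr [441.9   1.8] mean [442.4   2.3] size [51.6 70. ] long ang -79.7 px 2841
tile ctr [440.4   2.3] mean [441.    7.6] size [201.  180.7] long ang 10.2 px 22338
[ 30  17 168] [ 23  38 155] [ 22  41 155]
t 8.95 pos [4.408e+02 1.000e-01 1.977e+02] jaw 9.9 F [-0.  -0.  -0.1] op 0.999 j6 -0.32
tool shift [-2.3 -0.5  2.1] turn None
```

View pics/w4.png

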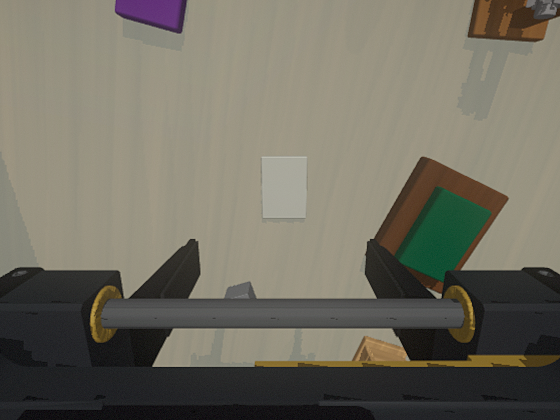

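The tile is squared to the jaws and centred at (284,187), so I'll grasp it.

Emit:
{"api": "apply_moves", "payload": {
  "increments": [
    [0,30,1.1,1.6,0],
    [0,45,0,0,0],
    [0,45,0,0,0],
    [0,35,0,0,0],
    [0,16,0,0,0],
    [0,8,0,0,0],
    [0,4,0,0,0],
    [0,2,0,0,0],
    [0,0,0,0,0],
    [0.4,0,0,0,0]
  ]
}}

```text
t: 9.95
eef_pos: [442.8, 1.4, 13.4]
tcp_rot: [-0.251, 1.569, -0.075]
ft_force: [0.1, 0.7, 0.2]
opening: 0.96
```

Emit:
{"api": "apply_moves", "payload": {
  "increments": [
    [1,0,0,0,0],
    [1,0,0,0,0],
    [1,0,0,0,0],
    [1,0,0,0,0],
    [1,0,0,0,0],
    [1,0,0,0,0]
  ]
}}

```text
t: 10.55
eef_pos: [442.4, 1.5, 12.7]
tcp_rot: [1.434, 1.571, 1.611]
ft_force: [-0.2, -1.4, 1.6]
opening: 0.521
```

Run:
```python
from h import *
to((614.7,-12.8,180),-14.5)
```

```text
t 10.55 pos [442.4   1.5  12.7] jaw 10.1 F [-0.2 -1.4  1.6] op 0.521 j6 -0.32
tool shift [-167.3  -44.3  167.1] turn 24.6
```

Emit:
{"api": "apply_moves", "payload": {
  "increments": [
    [1,-7,0,0,0],
    [1,-20,0,0,0],
    [1,-35,0,0,0],
    [1,-38,0,0,0],
    [1,0,-6,23,0],
    [1,0,-10,38,0],
    [1,0,-10,38,0],
    [1,0,-10,38,0],
    [1,0,-8.3,30,0],
    [1,0,0,0,8.2]
  ]
}}

```text
t: 11.55
eef_pos: [617.6, -13.3, 112.9]
tcp_rot: [-0.123, 1.569, -0.091]
ft_force: [-0.5, 0.0, -0.7]
opening: 0.523
```

Emit:
{"api": "apply_moves", "payload": {
  "increments": [
    [1,0,0,0,8.2],
    [1,0,0,0,8.2],
    [1,0,0,0,0],
    [1,0,0,0,0]
  ]
}}

```text
t: 11.95
eef_pos: [614.4, -12.8, 113.0]
tcp_rot: [2.625, 1.571, 2.377]
ft_force: [0.7, -0.6, -1.0]
opening: 0.523
```

Run:
```python
from h import *
to((614.7,-12.8,55.7),-14.5)
```

```text
t 11.95 pos [614.4 -12.8 113. ] jaw -14.2 F [ 0.7 -0.6 -1. ] op 0.523 j6 0.12
tool shift [57.3  0.1  0.3] turn 0.3
```

Emit:
{"api": "apply_moves", "payload": {
  "increments": [
    [1,20,0,0.3,0.3],
    [1,20,0,0,0],
    [1,9,0,0,0],
    [1,4,0,0,0],
    [1,2,0,0,0],
    [1,1,0,0,0],
    [1,0.8,0,0,0],
    [1,0,0,0,0],
    [1,0,0,0,0]
  ]
}}

```text
t: 12.85
eef_pos: [615.0, -12.9, 56.3]
tcp_rot: [0.262, 1.57, 0.004]
ft_force: [-0.4, 0.4, -0.9]
opening: 0.524
```

Emit:
{"api": "apply_moves", "payload": {
  "increments": [
    [1,0.6,0,0,0],
    [1,0,0,0,0],
    [0.4,0,0,0,0],
    [0.3,0,0,0,0],
    [0,0,0,0,0],
    [0,0,0,0,0],
    [0,-5,0,0,0],
    [0,-20,0,0,0],
    [0,-40,0,0,0],
    [0,-40,0,0,0]
  ]
}}

```text
t: 13.85
eef_pos: [614.5, -12.9, 161.4]
tcp_rot: [-3.101, 1.569, 2.924]
ft_force: [0.5, -0.1, 0.0]
opening: 0.998
```

Run:
```python
from seg import *
c=shot('top');print('cube',ray(c,335.5,229,30),'geode',ray(c,391,236,17))
c=shot('wrist','w5.png');im=c['pixels'];h=cv2.cvtColor(im,cv2.COLOR_RGB2HSV)
H,S,V=[h[:,:,i].astype(int) for i in range(3)]
blob(c,((S<34)&(V>140)).astype(np.uint8),(195,100,370,270),51,'tile')
blob(c,((H>50)&(H<95)&(S>100)).astype(np.uint8),(195,100,370,270),43,'slab')
to((414,-108,200))
```

```text
cube [ 414.368624   -142.80036007   30.        ] geode [ 399.90252023 -297.65140723   17.        ]
tile ctr [614.5 -13.3] mean [614.7 -11.9] size [69.6 49.3] long ang 75.5 px 4131
slab ctr [614.6 -12.3] mean [619.3   9.9] size [89.3 58.2] long ang 75.3 px 1273
t 13.95 pos [616.9 -13.1 165.8] jaw -14.8 F [-0.1  0.   0.3] op 1.0 j6 0.13
tool shift [ -35.8 -143.5 -171.6] turn None
```

View pics/w5.png

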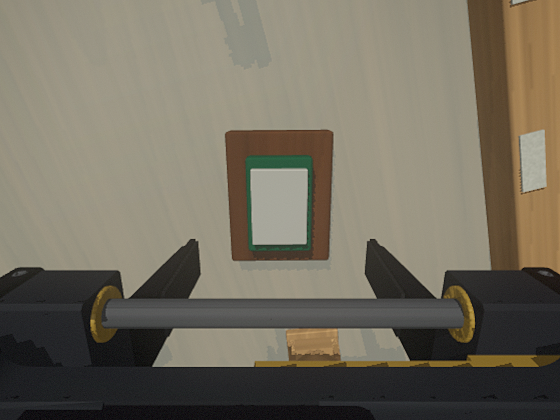

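The tile sits centred on the slab, with both offsets under 1.5 mm. Now the cube.

Emit:
{"api": "apply_moves", "payload": {
  "increments": [
    [0,-20,-15,-14,0],
    [0,-15,-30,-28,0],
    [0,0,-33,-30.5,0],
    [0,0,-33,-30.5,0],
    [0,0,-33,-30.5,0],
    [0,0,-31.5,-30,0],
    [0,0,0,0,8],
    [0,0,0,0,8],
    [0,0,0,0,8],
    [0,0,0,0,8]
  ]
}}

```text
t: 14.95
eef_pos: [411.7, -140.9, 195.1]
tcp_rot: [3.028, 1.571, 2.205]
ft_force: [-0.5, 0.2, -0.9]
opening: 1.001
```

Emit:
{"api": "apply_moves", "payload": {
  "increments": [
    [0,0,0,0,8],
    [0,0,0,0,0]
  ]
}}

```text
t: 15.15
eef_pos: [411.8, -140.8, 195.1]
tcp_rot: [-2.962, 1.57, 2.363]
ft_force: [0.1, -0.4, 0.4]
opening: 0.999
```

Run:
```python
from seg import *
c=shot('wrist','w6.png')
to((414,-141,200))
cv2.imwrite('pics/w6c.png',cv2.resize(c['pixels'][80:280,170:400,::-1],None,fx=3,fy=3))
```

```text
t 15.2 pos [ 411.8 -140.8  195.1] jaw -54.6 F [-0.1  0.3 -1.5] op 1.0 j6 0.47
tool shift [-4.9  1.7  1.4] turn None
```

View pics/w6c.png

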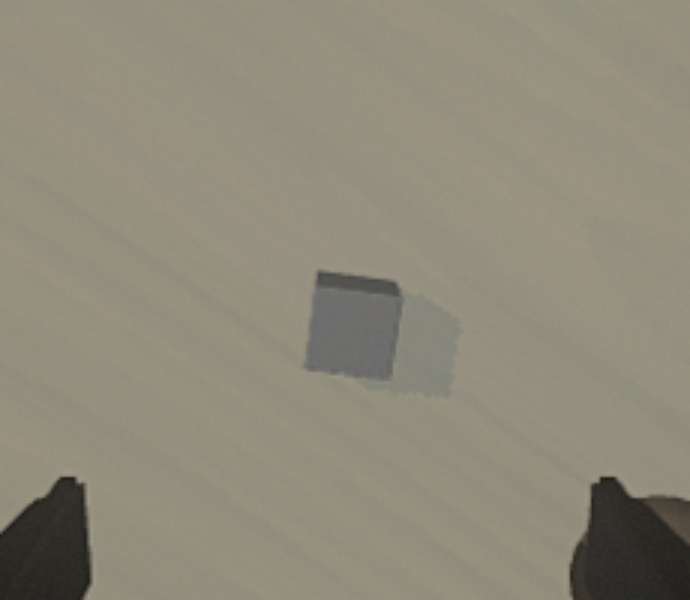

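The top face corners of the cube are at crop (316,288), (401,295), (391,380) and (305,371).

Run:
```python
from seg import *
c=imaging.read_camera('wrist')
P=np.array([ray(c,170+u/3-.3,80+v/3-.3,30)[:2] for u,v in((316,288),(401,295),(391,380),(305,371))])
print(P.round(1),P.mean(0));e=np.roll(P,-1,0)-P
print(np.degrees(np.arctan2(e[:,1],e[:,0])),np.linalg.norm(e,axis=1))
m=P.mean(0);to((m[0],m[1],20),-61)
```

```text
[[ 421.7 -123.5]
 [ 436.4 -148.3]
 [ 410.2 -163.3]
 [ 395.6 -137.1]] [ 415.98329662 -143.06331838]
[ -59.39039408 -150.18635946  119.17743026   27.57365824] [28.91341219 30.17845751 30.06413744 29.46548982]
t 15.25 pos [ 411.8 -140.8  195.2] jaw -54.6 F [ 0.2 -0.2 -0.3] op 1.002 j6 0.47
tool shift [175.2   2.1   4.3] turn 6.4
```

Emit:
{"api": "apply_moves", "payload": {
  "increments": [
    [0,25,2.1,4.3,0],
    [0,45,0,0,5.9],
    [0,45,0,0,0],
    [0,35,0,0,0],
    [0,16,0,0,0],
    [0,8,0,0,0],
    [0,4,0,0,0],
    [0,1.5,0,0,0],
    [0,0,0,0,0],
    [0.4,0,0,0,0]
  ]
}}

```text
t: 16.25
eef_pos: [416.5, -143.3, 16.5]
tcp_rot: [0.639, 1.569, -0.419]
ft_force: [0.1, -0.6, 0.1]
opening: 0.96
```

Emit:
{"api": "apply_moves", "payload": {
  "increments": [
    [1,0,0,0,0],
    [1,0,0,0,0],
    [1,0,0,0,0],
    [1,0,0,0,0],
    [1,0,0,0,0],
    [1,0,0,0,0],
    [1,0,0,0,0],
    [1,0,0,0,0],
    [1,0,0,0,0]
  ]
}}

```text
t: 17.15
eef_pos: [416.2, -143.2, 15.8]
tcp_rot: [1.527, 1.571, 0.468]
ft_force: [0.7, 0.4, 0.1]
opening: 0.312
```

Run:
```python
from h import *
to((614.6,-12.9,140),-14.5)
```

```text
t 17.15 pos [ 416.2 -143.2   15.8] jaw -60.7 F [0.7 0.4 0.1] op 0.312 j6 0.58
tool shift [-124.2  236.8  -16.5] turn -46.2
```

Emit:
{"api": "apply_moves", "payload": {
  "increments": [
    [1,-7,0,0,0],
    [1,-20,0,0,0],
    [1,-35,0,0,0],
    [1,-40,0,0,0],
    [1,-22,20,-1.5,0],
    [1,0,40,-3,0],
    [1,0,45,-3,0],
    [1,0,45,-3,0],
    [1,0,45,-3,0],
    [1,0,41.8,-3,0]
  ]
}}

```text
t: 18.15
eef_pos: [615.7, -11.3, 140.2]
tcp_rot: [-2.425, 1.57, 2.799]
ft_force: [0.6, -0.7, -3.0]
opening: 0.314
```

Emit:
{"api": "apply_moves", "payload": {
  "increments": [
    [1,0,0,0,-7.7],
    [1,0,0,0,-7.7],
    [1,0,0,0,-7.7],
    [1,0,0,0,-7.7],
    [1,0,0,0,-7.7],
    [1,0,0,0,-7.7],
    [1,0,0,0,0],
    [1,0,0,0,0]
  ]
}}

```text
t: 18.95
eef_pos: [614.3, -12.8, 140.0]
tcp_rot: [2.981, 1.57, 2.724]
ft_force: [-0.0, -0.5, -2.0]
opening: 0.316
```

Run:
```python
from h import *
to((614.6,-13,66.8),-14.5)
```

```text
t 18.95 pos [614.3 -12.8 140. ] jaw -14.7 F [-0.  -0.5 -2. ] op 0.316 j6 0.13
tool shift [73.2 -0.1  0.3] turn -0.2
```

Emit:
{"api": "apply_moves", "payload": {
  "increments": [
    [1,25,0,0.3,0],
    [1,25,0,0,0],
    [1,12,0,0,0],
    [1,5,0,0,0],
    [1,3,0,0,0],
    [1,1.5,0,0,0],
    [1,1,0,0,0],
    [1,0,0,0,0],
    [1,0,0,0,0]
  ]
}}

```text
t: 19.85
eef_pos: [615.0, -12.9, 67.8]
tcp_rot: [0.236, 1.57, -0.017]
ft_force: [0.3, 0.3, -2.8]
opening: 0.315
```

Emit:
{"api": "apply_moves", "payload": {
  "increments": [
    [1,0.8,0,0,0],
    [1,0.3,0,0,0],
    [1,0,0,0,0]
  ]
}}

```text
t: 20.15
eef_pos: [615.0, -12.9, 66.8]
tcp_rot: [0.234, 1.57, -0.019]
ft_force: [-1.4, -0.3, 5.6]
opening: 0.316
```

Emit:
{"api": "apply_moves", "payload": {
  "increments": [
    [0.65,0,0,0,0],
    [0.5,0,0,0,0],
    [0,0,0,0,0],
    [0,0,0,0,0],
    [0,0,0,0,0],
    [0,-8,0,0,0],
    [0,-25,0,0,0],
    [0,-45,0,0,0],
    [0,-45,0,0,0],
    [0,-37,0,0,0]
  ]
}}

```text
t: 21.15
eef_pos: [614.9, -12.9, 229.4]
tcp_rot: [0.173, 1.569, -0.08]
ft_force: [-0.2, -0.0, -1.2]
opening: 0.991
```

Run:
```python
from seg import *
to((600,240,230))
c=shot('wrist','w7.png')
im=c['pixels'][100:260,200:370,::-1];t=shot('top')['pixels']
a=cv2.resize(im,(400,376));b=cv2.resize(t[125:185,145:225,::-1],(400,300),interpolation=cv2.INTER_CUBIC);b=np.vstack([b,np.zeros((76,400,3),np.uint8)])
cv2.imwrite('pics/m7.png',np.hstack([a,b]))
```

```text
t 21.15 pos [614.9 -12.9 229.4] jaw -14.5 F [-0.2 -0.  -1.2] op 0.991 j6 0.12
tool shift [ -0.6 241.1 -77.7] turn None
```

View pics/m7.png

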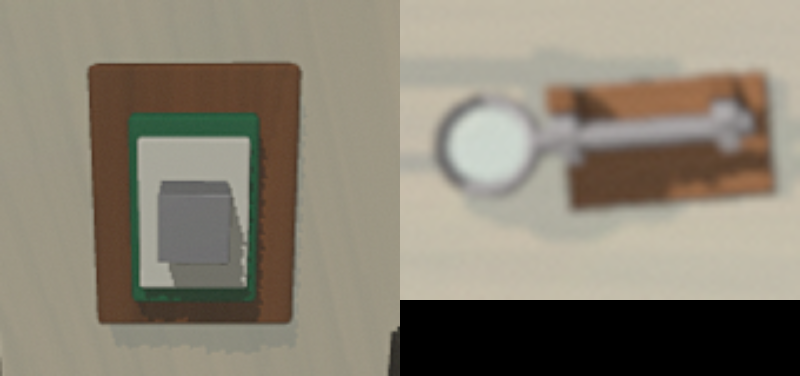

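The cube stands on the middle of the tile. The lens lies with its head towards +y. I'll go above it.

Emit:
{"api": "apply_moves", "payload": {
  "increments": [
    [0,0,20,-7,0],
    [0,0,40,-13,0],
    [0,0,40,-13,0],
    [0,0,40,-13,0],
    [0,0,40,-13,0],
    [0,0,40,-12,0],
    [0,0,21,-6.7,0],
    [0,0,0,0,-8],
    [0,0,0,0,-8],
    [0,0,0,0,-2.1]
  ]
}}

```text
t: 22.25
eef_pos: [599.5, 240.1, 225.8]
tcp_rot: [-2.928, 1.57, -2.86]
ft_force: [-0.1, -0.9, -1.0]
opening: 0.999
```

Emit:
{"api": "apply_moves", "payload": {
  "increments": [
    [0,0,0,0,0]
  ]
}}

```text
t: 22.35
eef_pos: [599.6, 239.9, 225.8]
tcp_rot: [-3.008, 1.57, -2.944]
ft_force: [-0.2, 0.1, -0.8]
opening: 1.0
```

Run:
```python
from seg import *
c=shot('top');print(ray(c,194,151.6,70))
c=shot('wrist');to(ray(imaging.read_camera('top'),194,151.6,70))
cv2.imwrite('pics/w8.png',cv2.resize(c['pixels'][60:300,140:440,::-1],None,fx=2.5,fy=2.5,interpolation=cv2.INTER_CUBIC))
```

```text
[606.87070327 240.28436626  70.        ]
t 22.5 pos [599.9 239.7 226.1] jaw 3.5 F [ 0.5 -0.3  0.3] op 0.998 j6 0.22
tool shift [1.561e+02 1.000e-01 7.100e+00] turn None
```

View pics/w8.png

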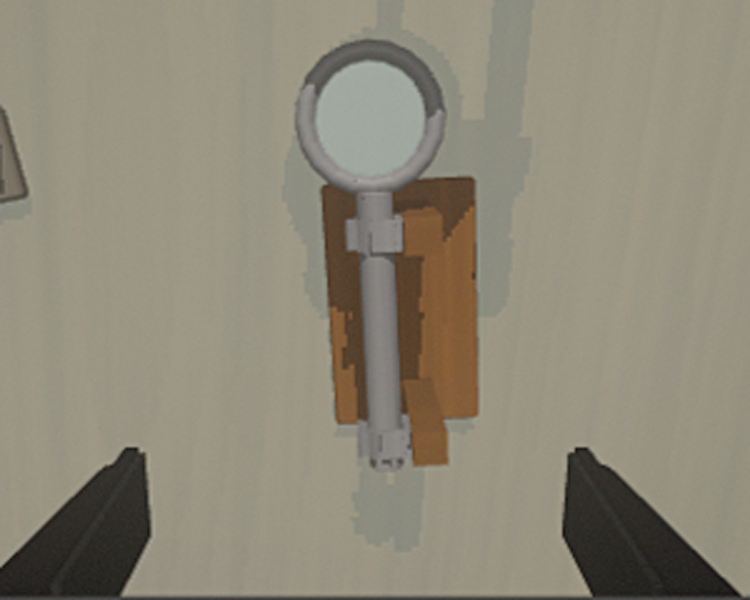

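The handle axis runs through crop (376,258) and (384,430), the head centre is at (371,117), the tail end at about (388,466), and the clips at about (375,235) and (385,442).

Run:
```python
from seg import *
c=imaging.read_camera('wrist')
P=np.array([ray(c,140+u/2.5,60+v/2.5,70)[:2] for u,v in((376,258),(384,430),(371,117),(388,466),(375,235),(385,442))])
print(P.round(1).tolist())
e=P[2]-P[3];print(np.degrees(np.arctan2(e[1],e[0])),np.linalg.norm(e))
e=P[0]-P[1];print(np.degrees(np.arctan2(e[1],e[0])))
d=P[2]-P[3];d/=np.linalg.norm(d);m=P[2]-84*d;print('lens_c from head',m,'clip mid',P[4:].mean(0),'from tail',P[3]+55*d)
to((m[0],m[1],62))
```

```text
[[605.9, 273.0], [614.1, 201.7], [600.4, 325.4], [616.9, 185.7], [604.9, 281.9], [614.9, 196.4]]
96.74726512377772 140.63568619673404
96.58482964864285
lens_c from head [610.26303372 241.96781588] clip mid [609.86935752 239.17179741] from tail [610.45521049 240.34345834]
t 22.55 pos [599.9 239.8 226.1] jaw 3.5 F [ 0.   0.4 -0.2] op 1.002 j6 0.22
tool shift [164.1   1.6  10.5] turn None
```

Emit:
{"api": "apply_moves", "payload": {
  "increments": [
    [0,20,1.2,10.5,-3.2],
    [0,40,0,0,0],
    [0,40,0,0,0],
    [0,30,0,0,0],
    [0,18,0,0,0],
    [0,10,0,0,0],
    [0,5,0,0,0],
    [0,1,0,0,0],
    [0,0,0,0,0]
  ]
}}

```text
t: 23.45
eef_pos: [610.8, 241.8, 63.1]
tcp_rot: [0.204, 1.569, 0.323]
ft_force: [0.3, -0.0, 0.3]
opening: 1.001
```

Emit:
{"api": "apply_moves", "payload": {
  "increments": [
    [1,0,0,0,0],
    [1,0,0,0,0],
    [1,0,0,0,0],
    [1,0,0,0,0],
    [1,0,0,0,0],
    [1,0,0,0,0],
    [1,0,0,0,0],
    [1,0,0,0,0],
    [1,0,0,0,0],
    [1,0,0,0,0]
  ]
}}

```text
t: 24.45
eef_pos: [610.3, 241.7, 62.2]
tcp_rot: [2.011, 1.571, 2.13]
ft_force: [0.7, 0.4, -0.8]
opening: 0.216
```

Emit:
{"api": "apply_moves", "payload": {
  "increments": [
    [1,0,0,0,0],
    [1,0,0,0,0]
  ]
}}

```text
t: 24.65
eef_pos: [609.5, 241.6, 62.1]
tcp_rot: [-3.072, 1.569, -2.953]
ft_force: [-5.2, 0.1, 2.5]
opening: 0.14
```

Emit:
{"api": "apply_moves", "payload": {
  "increments": [
    [1,0,0,0,0],
    [1,0,0,0,0],
    [1,0,0,-3,0],
    [1,0,0,-4,0],
    [1,0,0,-5,0],
    [1,0,0,-6,0],
    [1,0,0,-6,0],
    [1,0,0,-8,0],
    [1,0,0,-8,0],
    [1,0,0,0,0]
  ]
}}

```text
t: 25.65
eef_pos: [569.4, 236.9, 62.3]
tcp_rot: [-3.063, 1.57, -2.944]
ft_force: [0.1, -0.2, -1.1]
opening: 0.138
```

Emit:
{"api": "apply_moves", "payload": {
  "increments": [
    [1,-8,0,0,0],
    [1,-25,0,0,0],
    [1,-40,0,0,0],
    [1,-40,0,0,0],
    [1,-25,-20,-5,0],
    [1,0,-40,-10,0],
    [1,0,-43,-10,0],
    [1,0,-43,-10,0],
    [1,0,-43,-10,0],
    [1,0,-43,-10,0]
  ]
}}

```text
t: 26.65
eef_pos: [543.4, -1.7, 201.1]
tcp_rot: [-0.186, 1.569, -0.068]
ft_force: [1.3, -0.0, -1.3]
opening: 0.14
```

Emit:
{"api": "apply_moves", "payload": {
  "increments": [
    [1,0,-43,-10,0],
    [1,0,-43,-10,0],
    [1,0,-43,-10,0],
    [1,0,-43,-10,0],
    [1,0,-43,-10,0],
    [1,0,-30,-10,0],
    [1,0,0,0,8.3],
    [1,0,0,0,8.4],
    [1,0,0,0,0],
    [1,0,0,0,0]
  ]
}}

```text
t: 27.65
eef_pos: [513.1, -250.3, 200.6]
tcp_rot: [-0.229, 1.57, -0.397]
ft_force: [-0.8, -0.0, -0.6]
opening: 0.141
```

Run:
```python
from seg import *
c=shot('wrist','w9.png');to((598,-251,150),-10)
```

```text
t 27.7 pos [ 513.2 -250.2  200.6] jaw -9.6 F [-0.3 -0.5 -1.5] op 0.141 j6 -0.4
tool shift [50.6 13.4 83.8] turn 0.4
```

View pics/w9.png

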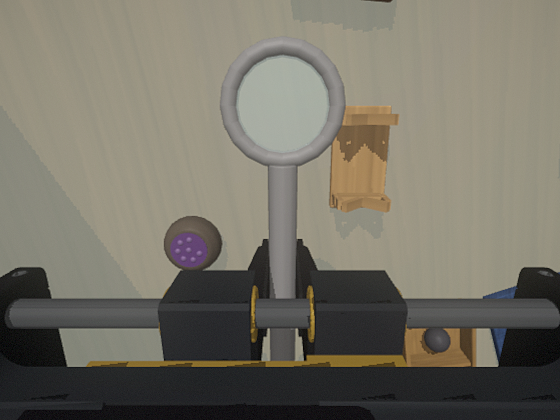

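The lens is held straight, with its head at (283,101). The head hides a corner of the cradle at (365,160), so I'll shift sideways and zoom.

Emit:
{"api": "apply_moves", "payload": {
  "increments": [
    [1,0,0,-25,0],
    [1,0,0,-25,0],
    [1,0,0,0,0]
  ]
}}

```text
t: 28.0
eef_pos: [461.8, -240.8, 200.5]
tcp_rot: [2.757, 1.57, 2.587]
ft_force: [0.0, 0.8, -1.2]
opening: 0.14
```

Run:
```python
from seg import *
c=shot('wrist','w10.png');to((598,-251,150),-10)
a=cv2.resize(c['pixels'][80:240,350:500,::-1],None,fx=3.7,fy=3.7,interpolation=cv2.INTER_CUBIC)
cv2.imwrite('pics/w10c.png',a)
```

```text
t 28.05 pos [ 463.3 -241.5  200.8] jaw -9.8 F [-0.3  0.  -0.9] op 0.14 j6 -0.44
tool shift [ 50.8  13.4 134.4] turn 0.2
```

View pics/w10c.png

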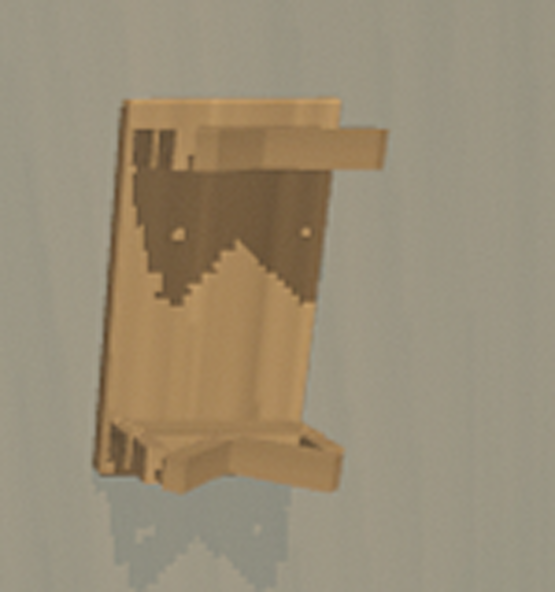

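The base top corners are at crop TL (130,101), TR (341,101) and BL (107,470). The notch bottoms are near (265,149) and (232,458).

Run:
```python
from seg import *
c=imaging.read_camera('wrist')
g=lambda u,v,z:ray(c,350+u/3.7,80+v/3.7,z)[:2]
TL,TR,BL=g(130,101,10),g(341,101,10),g(107,470,10)
n1,n2=g(265,149,34),g(232,458,34)
for a,b in((TR,TL),(TL,BL),(n1,n2)):
    e=a-b;print(np.linalg.norm(e).round(1),np.degrees(np.arctan2(e[1],e[0])).round(1))
print('base',(TR+BL)/2,'notch',(n1+n2)/2)
s=status.state();R=Ro.from_euler('xyz',s['tcp_rot']).as_matrix()
# head centre from pic w9-like: detect bright lens disc
im=c['pixels'];h=cv2.cvtColor(im,cv2.COLOR_RGB2HSV)
m=((h[:,:,1]<25)&(h[:,:,2]>165)).astype(np.uint8);m[200:]=0
r=blob(c,m,(200,20,370,200),s['eef_pos'][2]+8,'head')
d=R.T@(np.append(r[0],s['eef_pos'][2]+8)-s['eef_pos']);print('head in tool',d)
m=(TR+BL+n1+n2)/4;to((m[0],m[1],150),-10.3)
```

```text
58.9 -9.8
107.4 81.6
84.4 80.9
base [ 603.57807902 -233.46745984] notch [ 602.44183679 -234.15728613]
head ctr [ 477.3 -159.2] mean [ 477.3 -158.5] size [40.1 39.4] long ang 88.3 px 6546
head in tool [-8.03219015 83.61274706 -1.01578381]
t 28.1 pos [ 464.1 -241.8  200.8] jaw -9.8 F [ 0.6  0.3 -0.3] op 0.139 j6 -0.44
tool shift [ 50.9  31.5 135.5] turn 0.5
```

The wrist estimate (603,-234) and the top estimate (598,-250) disagree. I'll overlay both on the top and scene views.

Run:
```python
from seg import *
def outline(cx,cy,a,z):
    a=np.radians(a);y=np.array([np.cos(a),np.sin(a)]);x=np.array([y[1],-y[0]])
    return [np.append(np.array([cx,cy])+i*30*x+j*55*y,z) for i,j in((1,1),(1,-1),(-1,-1),(-1,1))]
out=[]
for n,(x0,y0,x1,y1) in(('top',(330,135,405,195)),('scene',(95,260,195,340))):
    c=shot(n);k=4
    im=cv2.resize(c['pixels'][y0:y1,x0:x1,::-1],(400,320),interpolation=cv2.INTER_CUBIC).copy()
    k=(400/(x1-x0),320/(y1-y0))
    for (cx,cy),col in(((603,-234),(0,0,255)),((599,-250),(255,0,0))):
        p=np.array([[(u+.5-x0)*k[0],(v+.5-y0)*k[1]] for u,v in[proj(c,X) for X in outline(cx,cy,80.8,10)]],int)
        cv2.polylines(im,[p],True,col,1)
    out.append(im)
cv2.imwrite('pics/ov.png',np.hstack(out))
```

```text
(no output)
```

View pics/ov.png

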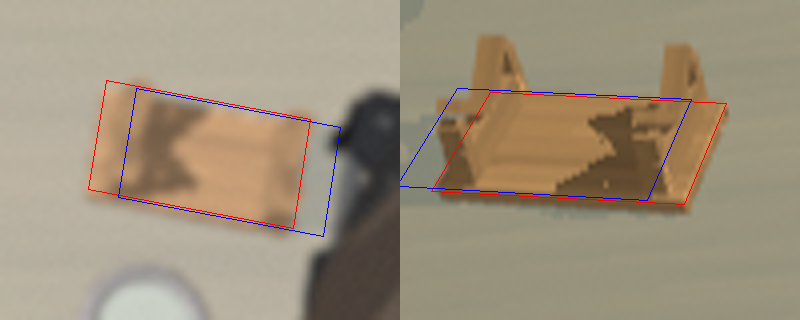

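The red outline (603,-234) fits both views, so I'll use the wrist estimate.

Emit:
{"api": "apply_moves", "payload": {
  "increments": [
    [1,0,5,20,0],
    [1,0,9,40,0],
    [1,0,9,40,0],
    [1,0,8.3,35.3,-0.6],
    [1,20,0,0,0],
    [1,40,0,0,0],
    [1,30,0,0,0],
    [1,10,0,0,0],
    [1,0,0,0,0],
    [1,0,0,0,0]
  ]
}}

```text
t: 29.2
eef_pos: [603.2, -234.4, 101.4]
tcp_rot: [-0.24, 1.569, -0.402]
ft_force: [-0.6, -0.5, 0.7]
opening: 0.135
```

Run:
```python
from h import *
to((602.7,-234,35),-9.2)
c=shot('wrist','w11.png')
```

```text
t 29.2 pos [ 603.2 -234.4  101.4] jaw -9.3 F [-0.6 -0.5  0.7] op 0.135 j6 -0.31
tool shift [66.4  0.3 -0.7] turn -0.1
```

View pics/w11.png

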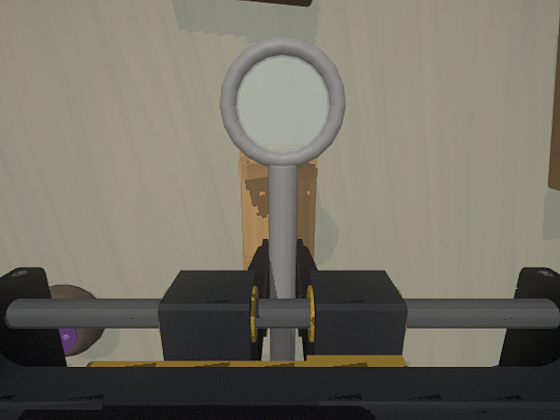

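The handle sits over the cradle, to within about 1–2 mm. Lowering.

Emit:
{"api": "apply_moves", "payload": {
  "increments": [
    [1,15,0.3,-1.2,0],
    [1,20,0,0,0],
    [1,15,0,0,0],
    [1,8,0,0,0],
    [1,4,0,0,0],
    [1,2,0,0,0],
    [1,0,0,0,0],
    [1,0,0,0,0]
  ]
}}

```text
t: 30.05
eef_pos: [601.5, -233.8, 36.8]
tcp_rot: [-0.191, 1.57, -0.353]
ft_force: [0.5, -0.4, -1.3]
opening: 0.14
```

Emit:
{"api": "apply_moves", "payload": {
  "increments": [
    [1,1.2,0,0,0],
    [1,1,0,0,0],
    [1,0,0,0,0]
  ]
}}

```text
t: 30.35
eef_pos: [601.4, -233.7, 35.1]
tcp_rot: [-0.301, 1.57, -0.463]
ft_force: [-3.8, 0.4, 7.9]
opening: 0.138
```

Emit:
{"api": "apply_moves", "payload": {
  "increments": [
    [1,0,0,-0.8,0],
    [1,0.2,0,0,0],
    [1,0,0,0,0]
  ]
}}

```text
t: 30.65
eef_pos: [600.5, -233.5, 34.3]
tcp_rot: [-0.155, 1.571, -0.318]
ft_force: [-1.8, 0.6, 5.5]
opening: 0.141
```

Seated. Releasing and retreating.

Emit:
{"api": "apply_moves", "payload": {
  "increments": [
    [0.8,0,0,0,0],
    [0.75,0,0,0,0],
    [0.7,0,0,0,0],
    [0.5,0,0,0,0],
    [0.3,0,0,0,0],
    [0.3,0,0,0,0],
    [0.3,-6,0,0,0],
    [0.3,-20,0,0,0],
    [0.3,-40,0,0,0],
    [0.3,-45,0,0,0]
  ]
}}

```text
t: 31.65
eef_pos: [599.9, -233.3, 145.5]
tcp_rot: [2.788, 1.569, 2.625]
ft_force: [-0.5, 0.3, 0.9]
opening: 0.7
```

Emit:
{"api": "apply_moves", "payload": {
  "increments": [
    [0,-40,0,-20,0],
    [0,0,0,-40,0],
    [0,0,0,-40,0],
    [0,0,0,-20,0],
    [0,0,0,0,0],
    [0,0,0,0,0]
  ]
}}

```text
t: 32.25
eef_pos: [482.7, -214.5, 185.5]
tcp_rot: [-0.303, 1.569, -0.466]
ft_force: [0.6, -0.6, -0.2]
opening: 1.002
```

Run:
```python
from h import *
to((602,-234,35))
a=shot('scene')['pixels'][150:350,90:450,::-1];w=shot('wrist')['pixels'][:,:,::-1]
cv2.imwrite('pics/fin.png',np.vstack([cv2.resize(a,(560,311)),cv2.resize(w[20:310],(560,289))]))
```

```text
t 32.25 pos [ 482.7 -214.5  185.5] jaw -9.3 F [ 0.6 -0.6 -0.2] op 1.002 j6 -0.38
tool shift [1.507e+02 1.000e-01 1.206e+02] turn None
```

View pics/fin.png

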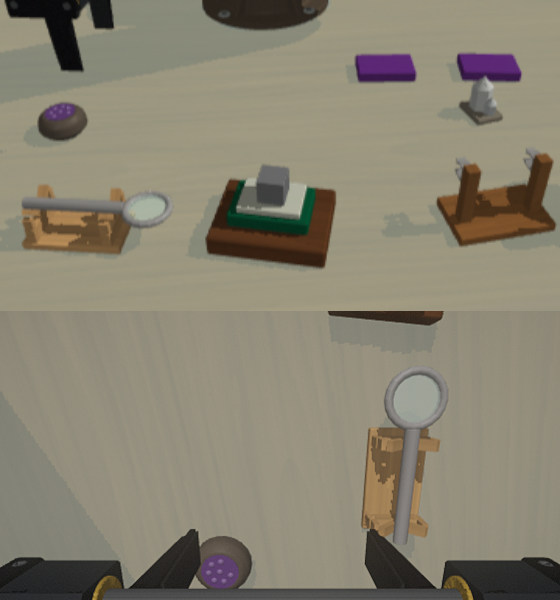

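The lens lies in both notches, the stack stands, and the geode and quartz look untouched. One numeric check of the lens position remains.

Run:
```python
from seg import *
c=shot('wrist');im=c['pixels']
hd=ray(c,416,107,42)[:2];tl=ray(c,401,251,42)[:2]
d=hd-tl;L=np.linalg.norm(d);d/=L;print(hd,tl,L,np.degrees(np.arctan2(d[1],d[0])),'lens_c',hd-84*d,tl+55*d)
```

```text
[ 614.53783398 -149.80478709] [ 593.05502055 -287.64327357] 139.50254344876487 81.14143621798114 lens_c [ 601.60218217 -232.80279256] [ 601.52479257 -233.29934142]
```

Lens_c is at (601.6,-233), about 1.5 mm from the cradle seat, and the angle is 81° as wanted. Handing in.

```bash
python3 -c "
from cell import env;print(env.job_done())"
```

```text
the job is handed in; nothing more can be done
None
```

The galena exhibit is set up and the job is handed in at about 32 s of the 115 s allowed. The hand-in gives no verdict, so this rests on my own checks:

- **Stack:** by the wrist camera, the slab was within about 1 mm of the plinth's middle and the tile within about 1.5 mm of the slab's. Both were squared to what is below to within about 1°. I checked the cube's centring only by eye, and it looked centred on the tile.
- **Lens:** it was pulled free of its clips and lies in both cradle notches with its head towards the plinth. Its handle is about 1.5 mm from midway, at 81° against about 81° for the cradle.
- **Bystanders:** the last views showed the quartz and geode standing where they were. I did not measure their positions. The gripper was open and clear of everything.

**Disagreements:**
- My first top-view estimate of the cradle was about 16 mm off the wrist measurement. An overlay on the top and scene views confirmed the wrist one.
- On lowering, the handle met the notch side about 1 mm off centre, with roughly 8 N on the wrist. I shifted it 0.8 mm before releasing.

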